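# Nip the hub in the vise, snap the kickstand down and hold the frame plumb

## Robot

A 6-joint arm with a two-finger parallel gripper is mounted at the origin on the work surface; the furniture and walls round the work are solid. World frame = base frame: x ahead of the robot, y to its left, z up, the work surface at z = 0. Lengths are in m, angles in rad, forces in N, time in s.
With the tool pointing down it reaches from about 0.325 to 0.775 m from the base axis. Payload 5.5 kg.
Tool frame: the origin (TCP) lies on the centre line of the jaws, within the pads' length; the fingertips stand 11 mm ahead of it and the grasp point (between the pads) lies 8 mm behind it; z points along the fingers, y is the line along which they close (so a half turn about z gives the same grasp; the last joint's range is limited). The gripper opens to 85 mm and grips with 20 to 120 N. Pads are 22 mm wide; open, the fingers measure 114 mm over their backs; the gripper's body (76 mm by 85 mm) begins 54 mm behind the grasp point. The pads swing forward as they close: fully open they stand 13 mm farther back than shut.
Start: joints at [1.099, 0.091, 1.231, -0, 1.82, -0.057], TCP at [0.242, 0.549, 0.205] pointing down, gripper open.
Joint ranges: [-2.87, 2.87], [-0.86, 2.18], [0.17, 2.46], [-1.51, 4.65], [0.06, 2.69], [-2.65, 2.65]. Speed limits (rad/s): [2.57, 2.57, 3.01, 3.14, 3.14, 3.14].

## Interface

Orientations are given as a 3x3 rotation matrix whose columns are the frame's x, y, z axes.
In Python, from workcell import r gives the robot as it stands. The module is installed in compiled form; this text tells all that it offers.
- The arm moves only by the tool arm_command, never from a script. Its argument "motion" is a list of rows, each an object with "hand": the opening, from 0 (shut) to 1 (fully open); "delta_pos": the shift along the world's x, y, z in cm, a list of three; "roll": the turn about the world's z in rad. In form: [{"hand": hand, "delta_pos": [x, y, z], "roll": roll}, ...]. A call has 1 to 20 rows; each row shifts and turns the commanded pose from where the row before left it; what a row does not reach is not made up. A row lasts 1/10 s, in which the tool goes at most 50 mm and 8.59 degrees, less where a joint would pass 70% of its speed; a pose out of reach is approached as far as the arm can. A call is refused whole if a number of a shift passes 5 or a number of a turn 0.15, either way. A call with a gripper value outside its range is refused whole. The fingers move at their own pace and stop on an object; "grip_force" is the grip in N (left out, the last holds). Time passes only in rows, so rows that do not move let the fingers close. It gives the time, the measured TCP pose, the force, the opening and the grip force at its end, in the units of the state.
- r.observe(): the state, without advancing time (a new reading comes with each control period).
- r.read_camera(name): name is "scene" or "top"; returns (picture, depth): 420x560x3 uint8, red, green, blue; 420x560 float32, m along the optical axis (not along the pixel's ray), 0 where there is no reading.
- r.camera_info(name): a dict with "fovy" (degrees; the focal length in pixels is half the picture's height over the tangent of half this angle, whatever the lens; pixels are square), "cx", "cy" (the principal point, pixels), "dist" ([k1, k2, p1, p2, k3] as OpenCV has them; the pictures are not rectified), "rvec" (rotation vector, rad) and "tvec" (3), from world to camera coordinates, as OpenCV has them. Camera axes: x right, y down, z forward; pixel columns grow to the right and rows downward; lengths in m; the calibration is good to about 2 mm. A picture is of the moment at which its call begins. camera_info takes no time and is no camera call.
- r.hand_in(): hands the job in; it is judged then, once.
The state is a dict: "time": time; "joints": joint angles; "joint_vel": joint speeds; "effort": joint torques, N m; "tcp_pos": TCP position; "orientation": TCP orientation; "wrist_force": force on the tool from outside, world axes, zero at the start; "ft_torque": the same for the moment, N m; "gripper_width": finger opening in m; "grasp_force": force on a finger pad.
Only numpy, scipy, OpenCV 4.12 (cv2) and the standard library are available. Lean on these libraries where they do the work, as an engineer would, in place of code of your own. Each camera call takes 0.05 s, during which the arm holds its last target. There are 200 camera calls.

## Task

The kickstand on this little green rear-frame stub has just been welded on and the gap under its foot is to be gauged. Wind the vise crank clockwise until the sliding jaw is tight on the hub, so that it cannot shift, then swing the folded kickstand down past centre so that its spring snaps it against its stop. Finally lift the frame by its tube out of the V-post until it stands upright and finish while holding it there: keep the grip, do not let it lean on the kickstand or the post, and leave the wrench, ceramic cup, magnet and marker where they lie.

Things in the scene. Friction and masses are not known exactly. Their poses are not given: they have to be found in the camera images.
- vise: blue machine vise (64 mm wide, jaws up to 97 mm high) bolted with a steel V-post on one dark steel plate 104 x 262 mm; does not move. Origin on the bench top below the middle of the hub, z up, y along the screw from the crank (at -y) through the sliding jaw to the fixed jaw and the V-post (post 116 mm from the origin, its vee about 200 mm high), x along the jaw faces and the hub's axle
- jaw: sliding jaw of the vise, 64 mm wide, top 97 mm above the bench; it moves along the vise's +y when the crank is turned clockwise, 6 mm per turn; its gap to the hub is 4 to 8 mm at the start, and the hub may then slide up to 2 mm before it meets the fixed jaw (1 to 1.5 turns of the crank in all). Origin on the bench top, 2 mm behind the jaw's face
- crank_centre (a point): point on the screw's axis, 68 mm above the bench, in the middle plane of the crank knob (140 mm from the vise's origin to its -y side); the knob circles round it. Axes as the vise's
- crank_knob (a point): centre of the black revolving knob of the crank, 19 mm thick and 40 mm long along the vise's y, on a 30 mm radius about crank_centre; it spins freely on its pin, so it can be gripped from above and led round the circle. The steel crank arm lies 22 to 34 mm towards the vise from this point
- crank (a joint): angle of the crank: 0 with the knob straight up, growing as the jaw closes (clockwise for someone facing the crank end of the vise: up, then towards the vise's +x, then down). It takes 3 to 4 N at the knob to turn freely; when tight, the knob resists and the screw stays where it is left. About 8 N at the knob is tight enough; do not exceed about 25 N
- hub: steel dummy hub with a flat-sided middle of 64 x 36 x 36 mm that stands loose between the jaws on the vise bed, and flanges of 44 mm outside the jaws. Origin at its centre, on the axle that carries the frame, 68 mm above the bench, x along the axle
- frame: green fork-shaped frame stub that swings freely on the hub's axle; origin on the axle, its own x along the axle, its own z up along the tube. At the start it leans about 33 degrees (0.58 rad) towards the vise's +y, resting in the vee; it is upright when its z is vertical. With the hub (0.6 kg) it weighs about 1.4 kg, the frame 0.75 kg with its centre some 110 mm from the axle; let go when upright it tips over, with the kickstand down about 0.22 rad onto the foot
- tube_grip (a point): point on the axis of the round green tube (28 mm thick, top end 240 mm from the axle), 215 mm from the axle along the tube; a good place to grip from above, closing along the axle, so that the tube can turn between the pads while it is raised. Axes as the frame's
- stand_pivot (a point): pivot of the kickstand, on the frame's -x side, 30 mm to its -y side and 50 mm up from the axle; the kickstand turns about the axle's direction
- stand_push (a point): point on the kickstand leg (12 mm aluminium rod, from here on a 16 mm black rubber sleeve), 82 mm from the pivot as seen along the axle and 105 mm to the frame's -x side; press here from above to flip it. At the start the leg points away from the crank towards the V-post's end and slightly up
- stand_foot (a point): centre of the round rubber end (radius 8 mm) of the kickstand, 103 mm from the pivot as seen along the axle; when down with the frame upright, its underside hangs about 9 mm over the bench and 48 mm to the crank's side of the axle
- stand (a joint): angle of the kickstand: 0 folded, 2.63 down against its stop. The spring's dead centre is at 0.79: before it the spring pulls the leg back (about 2 N at stand_push at the start), past it the spring snaps the leg down by itself
- wrench: loose chromed combination wrench, 203 x 37 x 10 mm, lying near the vise on the robot's side; to be left alone
- gas_cup: loose pink ceramic gas cup, 19 mm wide and 47 mm tall, standing beyond the crank end; to be left alone
- magnet: loose red triangular welding magnet, 110 x 77 x 24 mm, lying beyond the V-post; to be left alone
- marker: loose paint marker, white and red, 126 x 18 x 18 mm, lying near the V-post's end on the robot's side; to be left alone

How it is judged:
On the way, in this order (a step that is already met when the one before it is completed fails the run):
1. the sliding jaw is tight on the hub (contact force between jaw and hub above 30 N), for 0.3 s.
2. the kickstand is down against its stop (value of joint stand above 2.45 rad), for 0.2 s.
At the end, for the whole second after the job is handed in: the jaw presses on the hub with more than 30 N, the kickstand is within 0.18 rad of its stop with its foot clear of the bench, the frame is within 4 degrees of upright and at rest, and the fingers hold it with more than 3 N (contact force between jaw and hub above 30 N and value of joint stand above 2.45 rad and angle between tube_grip's own z axis and vertical below 0.07 rad and height (world z) of stand_foot above 0.0095 m and contact force between the fingers and frame above 3 N and linear speed of frame below 0.03 m/s and angular speed of frame below 0.1 rad/s); the arm keeps its last pose, push and grip.
It fails at once if the wrench, cup, magnet or marker is pushed more than 30 mm or the cup is knocked over (distance of any of wrench, gas_cup, magnet, marker from where it was at the start of the episode above 0.03 m or angle between gas_cup's own z axis and vertical above 0.5 rad).
It also fails if it takes over 72 s, if anything falls off the work surface, if the arm or the gripper's body presses on something with over 40 N, if the wrist force passes 120 N, or if a joint passes its speed limit or range.

## Working session

There is one attempt and no reset: what is moved stays moved. The work goes in short steps, Python scripts to look and compute and a tool call to move; the robot and the scene stay as the last step left them, time stands still between calls to the robot, and variables do not carry over. Pictures are saved under pics/ and viewed, at most 10 in all, crops included, and the job is handed in when it is done.

Besides the shell and the picture viewer there is one more tool, called after "Emit:" as name([rows], argument=value, ...), one row to a line, values as JSON. arm_command: Moves the arm, as the interface text tells. Its arguments: {"type":"object","properties":{"motion":{"type":"array"},"grip_force":{"type":"number"}},"required":["motion"]}

```bash
mkdir -p pics
cat > h.py <<'E'
import numpy as np, cv2
from workcell import r
def cam(n):
    i=r.camera_info(n); f=210/np.tan(np.radians(i['fovy'])/2)
    K=np.array([[f,0,i['cx']],[0,f,i['cy']],[0,0,1]]); R=cv2.Rodrigues(np.array(i['rvec'],float))[0]
    return K,np.array(i['dist'],float),R,np.array(i['tvec'],float).ravel()
def world(n,px,z):
    K,d,R,t=cam(n); u=cv2.undistortPoints(np.array([[px]],float),K,d)[0,0]
    return R.T@(np.array([u[0]*z,u[1]*z,z])-t)
def proj(n,P):
    K,d,R,t=cam(n); return cv2.projectPoints(np.array(P,float).reshape(-1,3),cv2.Rodrigues(R)[0],t,K,d)[0].reshape(-1,2)
def cloud(n,dep):
    K,d,R,t=cam(n); v,u=np.mgrid[0:420,0:560]
    p=cv2.undistortPoints(np.stack([u,v],-1).reshape(-1,1,2).astype(float),K,d).reshape(420,560,2)
    c=np.concatenate([p*dep[...,None],dep[...,None]],-1)
    return (c-t)@R
E
python3 - <<'E'
from h import *
for n in('scene','top'):
    p,d=r.read_camera(n); np.savez('%s0.npz'%n,p=p,d=d)
    cv2.imwrite('pics/%s0.png'%n,cv2.resize(p[...,::-1],(784,588)))
    K,_,R,t=cam(n);print(n,-R.T@t,K[0,0])
print(r.observe())
E
```

```text
scene [-0.32803183 -0.89248334  0.70870101] 492.4298124894901
top [0.44246314 0.04451824 1.56264109] 506.1967487577496
{'time': 0.1, 'joints': array([ 1.09929142e+00,  9.18141486e-02,  1.23177271e+00, -6.52031620e-06,
        1.81979186e+00, -5.67097917e-02]), 'joint_vel': array([-0.00036154, -0.00177396, -0.00167655,  0.00170667, -0.00020061,
        0.00056917]), 'effort': array([ 2.40736292e-03, -4.60217357e+01, -4.19218433e+01,  7.51323159e-05,
        1.06197971e-02,  4.91659918e-06]), 'tcp_pos': array([0.24167528, 0.54884993, 0.20354158]), 'orientation': array([[-9.15198224e-01,  4.03003178e-01, -8.05648426e-04],
       [ 4.03003973e-01,  9.15196841e-01, -1.59404684e-03],
       [ 9.49209506e-05, -1.78354835e-03, -9.99998405e-01]]), 'wrist_force': array([ 0.93728031, -0.25276485, -0.60520386]), 'ft_torque': array([-0.02345009,  0.01524871, -0.00901248]), 'grasp_force': 0.0, 'gripper_width': 0.0852581053447319}
```

View pics/scene0.png

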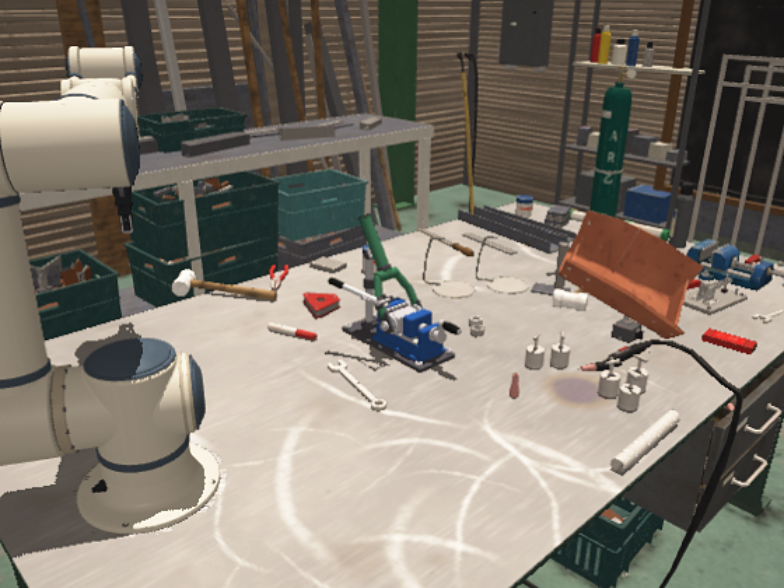

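View pics/top0.png

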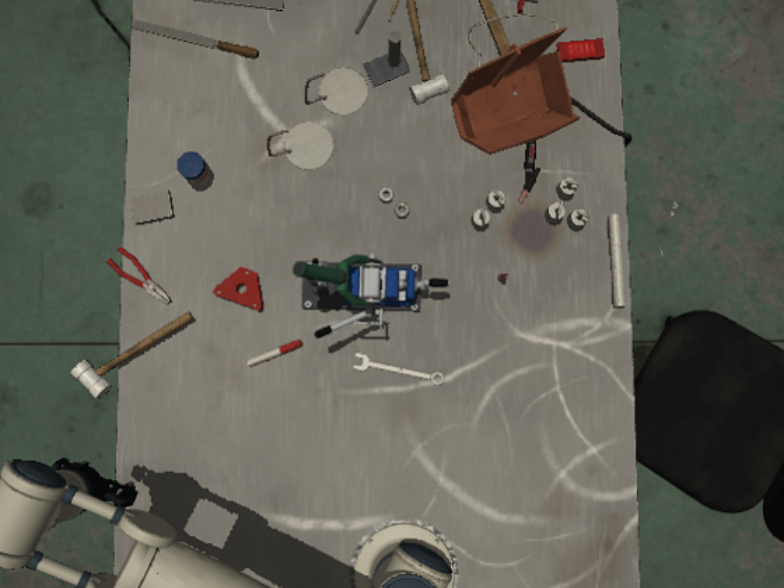

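The scene view shows the vise near (410,330) and the cup at (515,385). In the top view the vise is at (370,285), the knob at (437,283), the leg sleeve at (325,330) and the tube top at (302,268).

Run:
```python
from h import *
a=np.load('top0.npz');b=np.load('scene0.npz')
t=cv2.resize(a['p'][170:270,200:340,::-1],(560,400),interpolation=cv2.INTER_CUBIC)
s=cv2.resize(b['p'][150:270,230:340,::-1],(550,600),interpolation=cv2.INTER_CUBIC)
cv2.imwrite('pics/topc.png',t);cv2.imwrite('pics/scc.png',s)
C=cloud('top',a['d']);p=a['p'].astype(int)
# base plate dark corners, knob, tube
for v,u in[(202,313),(203,310),(203,316),(190,215),(192,222),(236,230),(233,240),(200,270),(205,290),(198,278),(200,265)]:
    print((u,v),C[v,u].round(4),p[v,u])
```

```text
(313, 202) [ 0.6158 -0.0714  0.1017] [23 22 22]
(310, 203) [ 0.6118 -0.062   0.1107] [10 10 10]
(316, 203) [ 0.6128 -0.08    0.1021] [11 10  9]
(215, 190) [0.6274 0.1942 0.2714] [48 45 47]
(222, 192) [0.6244 0.1777 0.2551] [31 54 39]
(230, 236) [0.5145 0.1642 0.1613] [15 17 15]
(240, 233) [0.5235 0.1374 0.148 ] [155 155 151]
(270, 200) [0.6246 0.0538 0.08  ] [119 119 115]
(290, 205) [ 0.6097 -0.0052  0.0796] [31 42 64]
(278, 198) [0.6288 0.0303 0.0937] [ 33  62 112]
(265, 200) [0.6242 0.0685 0.0832] [173 172 167]
```

View pics/topc.png

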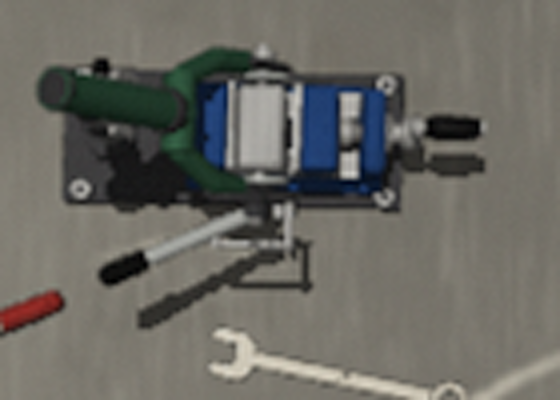

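View pics/scc.png

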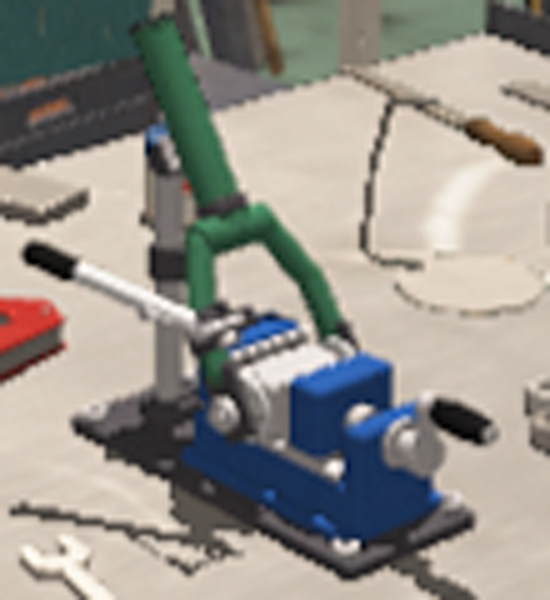

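The top crop shows plate bolts at crop (387,85), (385,197) and (79,189), the knob spanning (428–482,127), the sleeve end at (110,272) and the tube top at (55,88). The scene crop shows the knob up and slightly right, at (460,418).

Run:
```python
from h import *
a=np.load('top0.npz');C=cloud('top',a['d']);p=a['p'].astype(int)
def cp(x,y):
    return 200+(x+.5)/4-.5,170+(y+.5)/4-.5
def W(x,y):
    u,v=cp(x,y);return world('top',(u,v),a['d'][int(round(v)),int(round(u))])
A,B,L=W(387,85),W(385,197),W(79,189)
print('bolts',A,B,L,'yaw from right',np.arctan2(*(A-B)[[0,1]][::-1])*1, 'yaw left', -np.arctan2((L-B)[0],(L-B)[1]))
X,Y,Z=C[...,0],C[...,1],C[...,2]
box=(X>.5)&(X<.72)&(Y>-.12)&(Y<.24)
pl=box&(Z>.004)&(Z<.03)&(Y>-.06)&(X>.54)
def rect(m,name):
    c,s,ang=cv2.minAreaRect(np.stack([X[m],Y[m]],1).astype(np.float32)*1000);print(name,m.sum(),c,s,ang,Z[m].mean(),np.median(Z[m]))
rect(pl,'plate')
jb=box&(Z>.088)&(Z<.103)&(p[...,2]>p[...,0]*1.5)&(p[...,2]>60)
v,u=np.where(jb);print('blue tops');
for lo in(-.05,-.02,.0,.03,.05,.07,.09):
    m=jb&(Y>=lo)&(Y<lo+.03)
    if m.sum()>5: print(lo,m.sum(),X[m].min(),X[m].max(),Y[m].min(),Y[m].max(),Z[m].mean())
kn=box&(Y<-.05)&(Z>.07)
rect(kn,'knob');print('knob ax',Y[kn].min(),Y[kn].max(), X[kn].mean(),Z[kn].max())
v,u=np.where(kn)
for y in np.arange(-.11,-.03,.008):
    m=box&(Y>=y)&(Y<y+.008)&(Z>.05)
    if m.sum(): i=np.argmax(np.where(m,Z,0)); print(round(y,3),m.sum(),X[m].min().round(4),X[m].max().round(4),X[m].mean().round(4),Z[m].max().round(4))
# tube
g=box&(p[...,1]>p[...,0]*1.3)&(p[...,1]>p[...,2]*1.1)&(Z>.17)
print('tube',g.sum())
for y in np.arange(.1,.22,.015):
    m=g&(Y>=y)&(Y<y+.015)
    if m.sum(): print(round(y,3),X[m].min().round(4),X[m].max().round(4),Z[m].max().round(4))
# leg
l=(X<.565)&(X>.49)&(Y>.05)&(Y<.19)&(Z>.06)
for y in np.arange(.05,.2,.015):
    m=l&(Y>=y)&(Y<y+.015)
    if m.sum(): print('leg',round(y,3),m.sum(),X[m].min().round(4),X[m].max().round(4),Z[m].max().round(4),Z[m].mean().round(4))
# cup
c=(Y<-.12)&(Y>-.2)&(X>.58)&(X<.68)&(Z>.02);print('cup',X[c].mean(),Y[c].mean(),Z[c].max())
```

```text
bolts [ 0.66051106 -0.02719186  0.01682275] [ 0.57407929 -0.02514405  0.01477789] [0.58111715 0.21006664 0.01124609] yaw from right -0.023688299464327343 yaw left -0.029912564975001745
plate 1206 (629.7211303710938, 89.77412414550781) (299.48101806640625, 178.1425018310547) 89.8396987915039 0.010682668219560659 0.009759033208649473
blue tops
0.0 105 0.5903856705898692 0.6500630518656109 0.012573026727614327 0.027498946166021103 0.09516245818652606
0.03 64 0.5897975367419261 0.649633707819937 0.030195531266404365 0.03914836063976567 0.0953829831200009
0.07 34 0.5935929103837523 0.6498046416223824 0.09445217973004649 0.09767669786927295 0.09445199981574477
0.09 98 0.5906763852522048 0.6498046416223824 0.09445217973004649 0.10934146760606649 0.0948693732186267
knob 85 (618.1130981445312, -71.35208892822266) (41.339576721191406, 18.75157928466797) 86.91142272949219 0.10440251928242539 0.10485286086265817
knob ax -0.09227306842363502 -0.05081272667025912 0.6174365000559124 0.11201505969997298
-0.094 8 0.6129 0.6222 0.6171 0.1069
-0.086 17 0.6101 0.6244 0.6173 0.1097
-0.078 18 0.6098 0.624
[... 228 characters left out ...]
28 0.1854
0.13 0.6095 0.6385 0.2062
0.145 0.6096 0.6345 0.2301
0.16 0.6099 0.6337 0.2573
0.175 0.6106 0.6342 0.2792
0.19 0.6111 0.6354 0.2787
leg 0.05 48 0.5291 0.5635 0.1524 0.1376
leg 0.065 45 0.5291 0.5639 0.146 0.1361
leg 0.08 39 0.532 0.5646 0.145 0.1343
leg 0.095 42 0.5298 0.565 0.1453 0.1363
leg 0.11 23 0.5263 0.5434 0.1499 0.1432
leg 0.125 26 0.5205 0.5381 0.1551 0.1481
leg 0.14 28 0.5122 0.5291 0.1644 0.153
leg 0.155 39 0.5036 0.526 0.1659 0.1584
leg 0.17 19 0.5033 0.5175 0.1681 0.1617<stdin>:38: RuntimeWarning: Mean of empty slice.
  ret = ret.dtype.type(ret / rcount)
Traceback (most recent call last):
ValueError: zero-size array to reduction operation maximum which has no identity
```

Emit:
arm_command([
  {"hand":1,"delta_pos":[1.3,-3.75,0.2],"roll":-0.065},
  {"hand":1,"delta_pos":[1.3,-3.75,0.2],"roll":-0.065},
  {"hand":1,"delta_pos":[1.3,-3.75,0.2],"roll":-0.065},
  {"hand":1,"delta_pos":[1.3,-3.75,0.2],"roll":-0.065},
  {"hand":1,"delta_pos":[1.3,-3.75,0],"roll":-0.065},
  {"hand":1,"delta_pos":[1.3,-3.75,0],"roll":-0.065},
  {"hand":1,"delta_pos":[1.3,-3.75,0],"roll":-0.065},
  {"hand":1,"delta_pos":[1.3,-3.75,0],"roll":-0.065},
  {"hand":1,"delta_pos":[1.3,-3.75,0],"roll":-0.065},
  {"hand":1,"delta_pos":[1.3,-3.75,0],"roll":-0.065},
  {"hand":1,"delta_pos":[1.3,-3.75,0],"roll":-0.065},
  {"hand":1,"delta_pos":[1.3,-3.75,0],"roll":-0.065},
  {"hand":1,"delta_pos":[3.6,-3.0,0],"roll":-0.065},
  {"hand":1,"delta_pos":[3.6,-3.0,0],"roll":-0.065},
  {"hand":1,"delta_pos":[3.6,-3.0,0],"roll":-0.065},
  {"hand":0.6,"delta_pos":[3.6,-3.0,0],"roll":-0.065},
  {"hand":0.6,"delta_pos":[3.6,-3.0,0],"roll":-0.065},
  {"hand":0.6,"delta_pos":[3.6,-3.0,0],"roll":-0.065},
  {"hand":0.6,"delta_pos":[0,0,0],"roll":0},
  {"hand":0.6,"delta_pos":[0,0,0],"roll":0},
], grip_force=25)

```text
time: 2.1
tcp_pos: [0.6138, -0.0815, 0.2102]
orientation: [[0.015, 1.0, -0.004], [1.0, -0.015, 0.001], [0.001, -0.004, -1.0]]
wrist_force: [0.1, -0.3, 0.2]
gripper_width: 0.0516
grasp_force: 0.0
```

Emit:
arm_command([
  {"hand":0.6,"delta_pos":[0.3,0.3,-2.8],"roll":0},
  {"hand":0.6,"delta_pos":[0,0,-2.8],"roll":0},
  {"hand":0.6,"delta_pos":[0,0,-2.8],"roll":0},
  {"hand":0.6,"delta_pos":[0,0,-2.8],"roll":0},
  {"hand":0.6,"delta_pos":[0,0,0],"roll":0},
  {"hand":0,"delta_pos":[0,0,0],"roll":0},
  {"hand":0,"delta_pos":[0,0,0],"roll":0},
  {"hand":0,"delta_pos":[0,0,0],"roll":0},
  {"hand":0,"delta_pos":[0,0,0],"roll":0},
  {"hand":0,"delta_pos":[0,0,0],"roll":0},
], grip_force=25)

```text
time: 3.1
tcp_pos: [0.6172, -0.0779, 0.1015]
orientation: [[0.014, 1.0, 0.001], [1.0, -0.014, -0.0], [-0.0, 0.001, -1.0]]
wrist_force: [0.1, 0.2, -0.3]
gripper_width: -0.0004
grasp_force: 0.0
```

Run:
```python
from h import *
p,d=r.read_camera('scene')
cv2.imwrite('pics/s1.png',cv2.resize(p[150:270,240:380,::-1],(700,600),interpolation=cv2.INTER_CUBIC))
print(r.observe()['wrist_force'],r.observe()['gripper_width'])
# deltas every 9deg from angle 0
th=np.radians(np.arange(0,361,9)); P=np.c_[3*np.sin(th),3*np.cos(th)]
print([tuple(x) for x in np.diff(P,axis=0).round(2)])
```

```text
[-0.4011485   0.77726991 -0.30846712] -4.810437439486797e-05
[(np.float64(0.47), np.float64(-0.04)), (np.float64(0.46), np.float64(-0.11)), (np.float64(0.43), np.float64(-0.18)), (np.float64(0.4), np.float64(-0.25)), (np.float64(0.36), np.float64(-0.31)), (np.float64(0.31), np.float64(-0.36)), (np.float64(0.25), np.float64(-0.4)), (np.float64(0.18), np.float64(-0.43)), (np.float64(0.11), np.float64(-0.46)), (np.float64(0.04), np.float64(-0.47)), (np.float64(-0.04), np.float64(-0.47)), (np.float64(-0.11), np.float64(-0.46)), (np.float64(-0.18), np.float64(-0.43)), (np.float64(-0.25), np.float64(-0.4)), (np.float64(-0.31), np.float64(-0.36)), (np.float64(-0.36), np.float64(-0.31)), (np.float64(-0.4), np.float64(-0.25)), (np.float64(-0.43), np.float64(-0.18)), (np.float64(-0.46), np.float64(-0.11)), (np.float64(-0.47), np.float64(-0.04)), (np.float64(-0.47), np.float64(0.04)), (np.float64(-0.46), np.float64(0.11)), (np.float64(-0.43), np.float64(0.18)), (np.float64(-0.4), np.float64(0.25)), (np.float64(-0.36), np.float64(0.31)), (np.float64(-0.31), np.float64(0.36)), (np.float64(-0.25), np.float64(0.4)), (np.float64(-0.18), np.float64(0.43)), (np.float64(-0.11), np.float64(0.46)), (np.float64(-0.04), np.float64(0.47)), (np.float64(0.04), np.float64(0.47)), (np.float64(0.11), np.float64(0.46)), (np.float64(0.18), np.float64(0.43)), (np.float64(0.25), np.float64(0.4)), (np.float64(0.31), np.float64(0.36)), (np.float64(0.36), np.float64(0.31)), (np.float64(0.4), np.float64(0.25)), (np.float64(0.43), np.float64(0.18)), (np.float64(0.46), np.float64(0.11)), (np.float64(0.47), np.float64(0.04))]
```

View pics/s1.png

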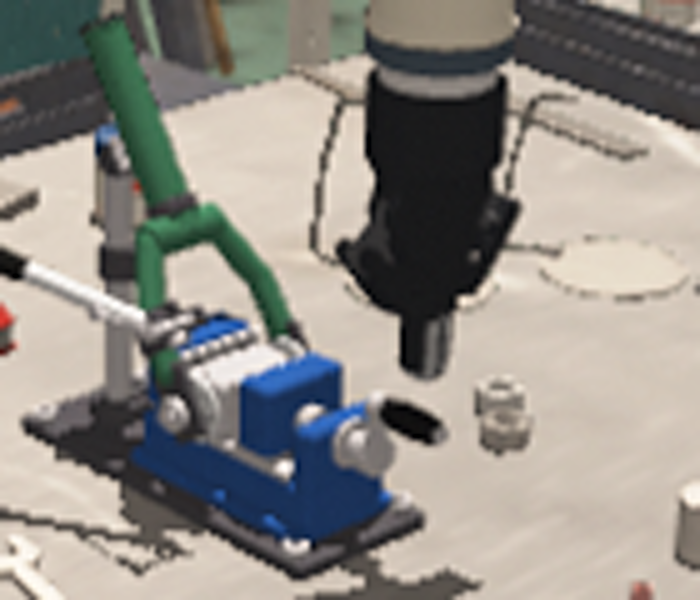

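The closed fingertips show at crop (425,375), clear of the knob at (380–445, 400–440), so the knob was missed. I'll localise it with the scene depth.

Run:
```python
from h import *
print('tip proj crop',(proj('scene',[[.6172,-.078,.09],[.6172,-.078,.1015],[.6165,-.0725,.098]])-[240,150])*5)
p,d=r.read_camera('scene');C=cloud('scene',d)
for x,y in[(385,405),(395,410),(405,418),(412,420),(420,425),(430,430),(440,432)]:
    u,v=int(240+x/5),int(150+y/5);print((x,y),C[v,u].round(4),p[v,u])
p,d=r.read_camera('top');C=cloud('top',d)
cv2.imwrite('pics/t1.png',cv2.resize(p[180:240,270:340,::-1],(700,600),interpolation=cv2.INTER_CUBIC))
print(proj('top',[[.6172,-.078,.09],[.6165,-.0725,.1075],[.6165,-.0725,.068]]))
```

```text
tip proj crop [[419.15614484 436.35749202]
 [420.05943508 417.97169988]
 [411.65383384 420.74686636]]
(385, 405) [ 0.6118 -0.0562  0.1035] [17 15 17]
(395, 410) [ 0.6086 -0.0666  0.1052] [14 13 15]
(405, 418) [ 0.6061 -0.0764  0.1064] [18 18 17]
(412, 420) [ 0.6045 -0.0817  0.1058] [19 19 18]
(420, 425) [ 0.605  -0.0887  0.1051] [18 17 18]
(430, 430) [ 0.6081 -0.0935  0.1027] [58 54 53]
(440, 432) [ 0.6095 -0.0995  0.1045] [121 116 113]
[[314.94185805 201.99055185]
 [313.54149902 201.52160296]
 [312.49077643 203.10152802]]
```

Run:
```python
from h import *
print({k:np.round(v,3) for k,v in r.observe().items()})
p,d=r.read_camera('scene');C=cloud('scene',d)
cv2.imwrite('pics/s2.png',cv2.resize(p[150:270,240:380,::-1],(700,600),interpolation=cv2.INTER_CUBIC))
for x,y in[(425,370),(420,350),(420,330),(425,300),(425,376)]:
    u,v=int(240+x/5),int(150+y/5);print((x,y),C[v,u].round(4),p[v,u])
```

```text
{'time': np.float64(3.25), 'joints': array([-0.18 ,  0.153,  1.347, -0.   ,  1.641, -0.166]), 'joint_vel': array([ 0.   ,  0.003,  0.004, -0.001,  0.002,  0.001]), 'effort': array([ 1.7000e-02, -4.8674e+01, -4.1859e+01,  1.0000e-03,  1.0000e-03,
       -0.0000e+00]), 'tcp_pos': array([ 0.617, -0.078,  0.101]), 'orientation': array([[ 0.014,  1.   ,  0.   ],
       [ 1.   , -0.014, -0.   ],
       [-0.   ,  0.   , -1.   ]]), 'wrist_force': array([ 0.387,  0.443, -0.405]), 'ft_torque': array([-0.073,  0.04 ,  0.025]), 'grasp_force': np.float64(0.0), 'gripper_width': np.float64(0.0)}
(425, 370) [ 0.6088 -0.0871  0.137 ] [92 91 88]
(420, 350) [ 0.6064 -0.0849  0.149 ] [46 45 45]
(420, 330) [ 0.6091 -0.0818  0.1592] [37 35 36]
(425, 300) [ 0.6011 -0.0913  0.1824] [26 25 26]
(425, 376) [ 0.6106 -0.0857  0.1328] [98 97 94]
```

View pics/s2.png

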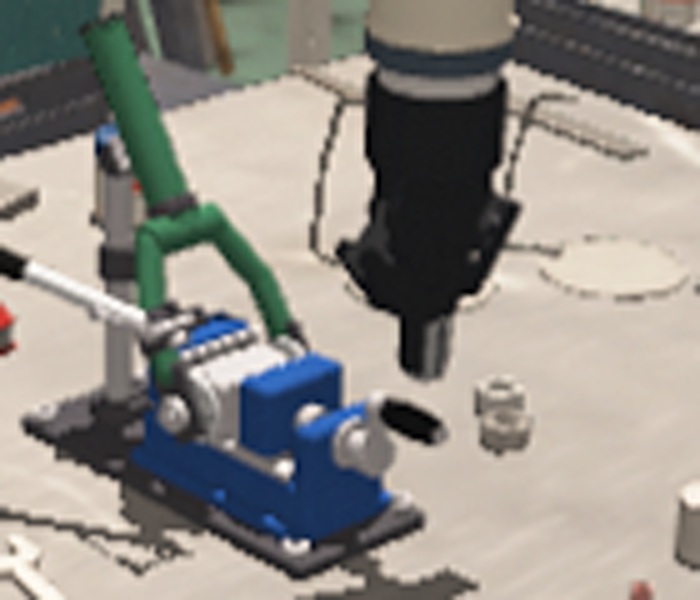

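The real fingertips are at z≈0.13, while the reported TCP implies 0.09. The TCP reading therefore sits about 40 mm low against the scene, although x and y agree. I'll open, go down in steps while watching the force, and check.

Emit:
arm_command([
  {"hand":0.6,"delta_pos":[0,0,0],"roll":0},
  {"hand":0.6,"delta_pos":[0,0,0],"roll":0},
  {"hand":0.6,"delta_pos":[0,0,0],"roll":0},
  {"hand":0.6,"delta_pos":[0,0,0],"roll":0},
  {"hand":0.6,"delta_pos":[0,0,-1],"roll":0},
  {"hand":0.6,"delta_pos":[0,0,-1],"roll":0},
  {"hand":0.6,"delta_pos":[0,0,-1],"roll":0},
  {"hand":0.6,"delta_pos":[0,0,-0.9],"roll":0},
  {"hand":0.6,"delta_pos":[0,0,0],"roll":0},
])

```text
time: 4.2
tcp_pos: [0.6156, -0.0776, 0.0589]
orientation: [[0.014, 1.0, -0.004], [1.0, -0.014, 0.001], [0.001, -0.004, -1.0]]
wrist_force: [-0.3, 0.0, -0.1]
gripper_width: 0.0513
grasp_force: 0.0
```

Run:
```python
from h import *
p,d=r.read_camera('scene');C=cloud('scene',d)
cv2.imwrite('pics/s3.png',cv2.resize(p[150:270,240:380,::-1],(700,600),interpolation=cv2.INTER_CUBIC))
o=r.observe();print(o['tcp_pos'],o['wrist_force'])
```

```text
[ 0.61605885 -0.07774164  0.06008731] [-0.36191966 -0.02697847 -0.15948551]
```

View pics/s3.png

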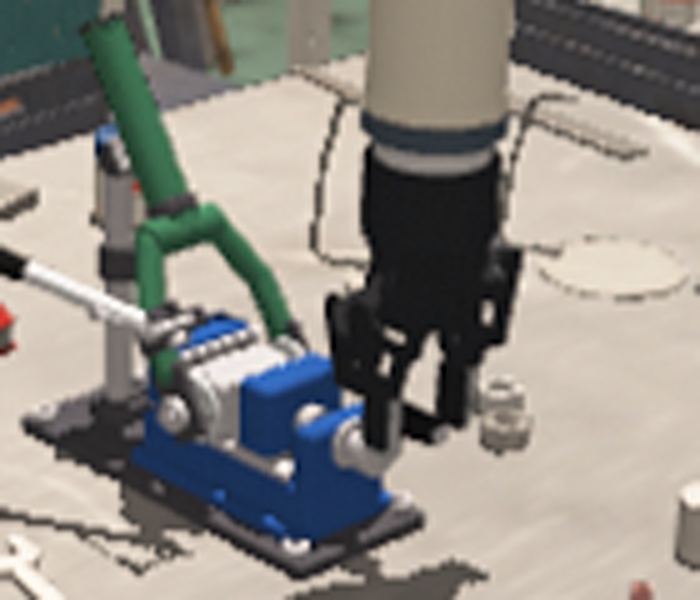

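The fingers now straddle the knob, with the near fingertip at (380,450) and the knob end at (435,435). Closing.

Emit:
arm_command([
  {"hand":0,"delta_pos":[0,0,0],"roll":0},
  {"hand":0,"delta_pos":[0,0,0],"roll":0},
  {"hand":0,"delta_pos":[0,0,0],"roll":0},
  {"hand":0,"delta_pos":[0,0,0],"roll":0},
  {"hand":0,"delta_pos":[0.23,0,-0.01],"roll":0},
  {"hand":0,"delta_pos":[0.24,0,-0.03],"roll":0},
], grip_force=30)

```text
time: 4.85
tcp_pos: [0.6215, -0.0781, 0.0617]
orientation: [[0.014, 1.0, -0.0], [1.0, -0.014, -0.0], [-0.0, -0.0, -1.0]]
wrist_force: [-3.5, -1.3, 3.3]
gripper_width: 0.0169
grasp_force: 29.4
```

Emit:
arm_command([
  {"hand":0,"delta_pos":[0.46,-0.01,-0.11],"roll":0},
  {"hand":0,"delta_pos":[0.43,-0.01,-0.18],"roll":0},
  {"hand":0,"delta_pos":[0.4,-0.01,-0.25],"roll":0},
  {"hand":0,"delta_pos":[0.36,-0.01,-0.31],"roll":0},
  {"hand":0,"delta_pos":[0.31,-0.01,-0.36],"roll":0},
  {"hand":0,"delta_pos":[0.25,0,-0.4],"roll":0},
  {"hand":0,"delta_pos":[0.18,0,-0.43],"roll":0},
  {"hand":0,"delta_pos":[0.11,0,-0.46],"roll":0},
  {"hand":0,"delta_pos":[0.04,0,-0.47],"roll":0},
])

```text
time: 5.75
tcp_pos: [0.6451, -0.0786, 0.0301]
orientation: [[0.014, 1.0, -0.005], [1.0, -0.014, 0.0], [-0.0, -0.005, -1.0]]
wrist_force: [-11.8, -1.9, 5.4]
gripper_width: 0.0173
grasp_force: 29.6
```

Emit:
arm_command([
  {"hand":0,"delta_pos":[-0.14,0,-0.47],"roll":0},
  {"hand":0,"delta_pos":[-0.21,0,-0.46],"roll":0},
  {"hand":0,"delta_pos":[-0.18,0,-0.43],"roll":0},
  {"hand":0,"delta_pos":[-0.25,0,-0.4],"roll":0},
  {"hand":0,"delta_pos":[-0.31,0.01,-0.36],"roll":0},
  {"hand":0,"delta_pos":[-0.36,0.01,-0.31],"roll":0},
])

```text
time: 6.35
tcp_pos: [0.6337, -0.0783, 0.0086]
orientation: [[0.014, 1.0, 0.003], [1.0, -0.014, -0.0], [-0.0, 0.003, -1.0]]
wrist_force: [-1.8, -0.3, 9.1]
gripper_width: 0.0169
grasp_force: 30.0
```

Emit:
arm_command([
  {"hand":0,"delta_pos":[-0.42,0.01,-0.17],"roll":0},
  {"hand":0,"delta_pos":[-0.43,0.01,-0.1],"roll":0},
  {"hand":0,"delta_pos":[-0.46,0.01,-0.09],"roll":0},
  {"hand":0,"delta_pos":[-0.47,0.01,-0.02],"roll":0},
  {"hand":0,"delta_pos":[-0.47,0.01,0.04],"roll":0},
  {"hand":0,"delta_pos":[-0.46,0.01,0.11],"roll":0},
])

```text
time: 6.95
tcp_pos: [0.6048, -0.0776, 0.0043]
orientation: [[0.014, 1.0, -0.001], [1.0, -0.014, 0.0], [0.0, -0.001, -1.0]]
wrist_force: [3.9, -1.9, -1.2]
gripper_width: 0.0168
grasp_force: 29.5
```

Emit:
arm_command([
  {"hand":0,"delta_pos":[-0.43,0.01,0.18],"roll":0},
  {"hand":0,"delta_pos":[-0.4,0.01,0.25],"roll":0},
  {"hand":0,"delta_pos":[-0.36,0,0.31],"roll":0},
  {"hand":0,"delta_pos":[-0.31,0,0.36],"roll":0},
  {"hand":0,"delta_pos":[-0.25,0,0.4],"roll":0},
  {"hand":0,"delta_pos":[-0.18,0,0.43],"roll":0},
  {"hand":0,"delta_pos":[-0.11,0,0.46],"roll":0},
  {"hand":0,"delta_pos":[-0.04,0,0.47],"roll":0},
])

```text
time: 7.75
tcp_pos: [0.5848, -0.077, 0.0339]
orientation: [[0.014, 1.0, 0.001], [1.0, -0.014, 0.001], [0.001, 0.001, -1.0]]
wrist_force: [5.5, 0.9, -5.3]
gripper_width: 0.017
grasp_force: 29.4
```

Emit:
arm_command([
  {"hand":0,"delta_pos":[0.09,0,0.47],"roll":0},
  {"hand":0,"delta_pos":[0.14,0,0.46],"roll":0},
  {"hand":0,"delta_pos":[0.18,0,0.43],"roll":0},
  {"hand":0,"delta_pos":[0.25,0,0.4],"roll":0},
  {"hand":0,"delta_pos":[0.31,0,0.36],"roll":0},
  {"hand":0,"delta_pos":[0.36,0,0.31],"roll":0},
])

```text
time: 8.35
tcp_pos: [0.5974, -0.0773, 0.0573]
orientation: [[0.014, 1.0, -0.002], [1.0, -0.014, 0.0], [0.0, -0.002, -1.0]]
wrist_force: [0.1, -0.2, -7.9]
gripper_width: 0.0173
grasp_force: 29.4
```

Emit:
arm_command([
  {"hand":0,"delta_pos":[0.4,0,0.15],"roll":0},
  {"hand":0,"delta_pos":[0.43,0,0.13],"roll":0},
  {"hand":0,"delta_pos":[0.46,0,0.11],"roll":0},
  {"hand":0,"delta_pos":[0.47,0,0.04],"roll":0},
])

```text
time: 8.75
tcp_pos: [0.6157, -0.0779, 0.0627]
orientation: [[0.014, 1.0, 0.0], [1.0, -0.014, -0.001], [-0.001, 0.0, -1.0]]
wrist_force: [-4.0, -2.0, -2.6]
gripper_width: 0.0169
grasp_force: 30.0
```

Emit:
arm_command([
  {"hand":0,"delta_pos":[0.46,0,-0.05],"roll":0},
  {"hand":0,"delta_pos":[0.44,0,-0.11],"roll":0},
  {"hand":0,"delta_pos":[0.42,0,-0.18],"roll":0},
  {"hand":0,"delta_pos":[0.38,0,-0.24],"roll":0},
])

```text
time: 9.15
tcp_pos: [0.6329, -0.0783, 0.0568]
orientation: [[0.015, 1.0, 0.001], [1.0, -0.015, -0.001], [-0.001, 0.001, -1.0]]
wrist_force: [-4.5, -4.9, 0.8]
gripper_width: 0.0169
grasp_force: 30.2
```

Emit:
arm_command([
  {"hand":0,"delta_pos":[0.34,0,-0.3],"roll":0},
  {"hand":0,"delta_pos":[0.29,0,-0.35],"roll":0},
  {"hand":0,"delta_pos":[0.22,0,-0.39],"roll":0},
])

```text
time: 9.45
tcp_pos: [0.6416, -0.0785, 0.0466]
orientation: [[0.015, 1.0, 0.001], [1.0, -0.015, -0.002], [-0.002, 0.001, -1.0]]
wrist_force: [-4.9, -4.4, 1.5]
gripper_width: 0.017
grasp_force: 30.4
```

Emit:
arm_command([
  {"hand":0,"delta_pos":[0.15,0,-0.42],"roll":0},
  {"hand":0,"delta_pos":[0.09,0,-0.45],"roll":0},
  {"hand":0,"delta_pos":[0.03,0,-0.46],"roll":0},
])

```text
time: 9.75
tcp_pos: [0.6451, -0.0786, 0.0341]
orientation: [[0.015, 1.0, 0.004], [1.0, -0.015, -0.002], [-0.002, 0.004, -1.0]]
wrist_force: [-2.4, -4.6, 3.7]
gripper_width: 0.0171
grasp_force: 30.5
```

Emit:
arm_command([
  {"hand":0,"delta_pos":[-0.08,0,-0.46],"roll":0},
  {"hand":0,"delta_pos":[-0.14,0,-0.45],"roll":0},
  {"hand":0,"delta_pos":[-0.18,0,-0.42],"roll":0},
])

```text
time: 10.05
tcp_pos: [0.6432, -0.0786, 0.0219]
orientation: [[0.015, 1.0, 0.009], [1.0, -0.015, -0.002], [-0.002, 0.009, -1.0]]
wrist_force: [6.2, -5.3, 5.1]
gripper_width: 0.0169
grasp_force: 30.9
```

Emit:
arm_command([
  {"hand":0,"delta_pos":[-0.12,0,-0.2],"roll":0},
  {"hand":0,"delta_pos":[-0.13,0,-0.2],"roll":0},
])

```text
time: 10.25
tcp_pos: [0.6417, -0.0786, 0.0186]
orientation: [[0.015, 1.0, 0.012], [1.0, -0.015, -0.002], [-0.002, 0.012, -1.0]]
wrist_force: [8.3, -4.8, 5.1]
gripper_width: 0.0168
grasp_force: 30.9
```

Emit:
arm_command([
  {"hand":0,"delta_pos":[-0.05,0,-0.3],"roll":0},
  {"hand":0,"delta_pos":[-0.1,0,-0.3],"roll":0},
  {"hand":0,"delta_pos":[0,0,0],"roll":0},
])

```text
time: 10.55
tcp_pos: [0.6386, -0.0784, 0.0133]
orientation: [[0.014, 1.0, 0.008], [1.0, -0.014, -0.002], [-0.002, 0.008, -1.0]]
wrist_force: [-0.3, -3.8, 10.1]
gripper_width: 0.0171
grasp_force: 31.1
```

Emit:
arm_command([
  {"hand":0,"delta_pos":[-0.3,0,-0.2],"roll":0},
  {"hand":0,"delta_pos":[-0.36,0,-0.2],"roll":0},
  {"hand":0,"delta_pos":[0,0,0],"roll":0},
])

```text
time: 10.85
tcp_pos: [0.6346, -0.0784, 0.0095]
orientation: [[0.015, 1.0, 0.015], [1.0, -0.015, -0.002], [-0.002, 0.015, -1.0]]
wrist_force: [9.9, -4.3, 5.9]
gripper_width: 0.0172
grasp_force: 31.0
```

Emit:
arm_command([
  {"hand":0,"delta_pos":[-0.3,0,-0.25],"roll":0},
  {"hand":0,"delta_pos":[0,0,0],"roll":0},
  {"hand":0,"delta_pos":[0,0,0],"roll":0},
  {"hand":0,"delta_pos":[0,0,0],"roll":0},
])

```text
time: 11.25
tcp_pos: [0.632, -0.0783, 0.0075]
orientation: [[0.014, 1.0, 0.015], [1.0, -0.014, -0.002], [-0.002, 0.015, -1.0]]
wrist_force: [9.7, -3.8, 5.7]
gripper_width: 0.017
grasp_force: 31.2
```

Emit:
arm_command([
  {"hand":0,"delta_pos":[-0.38,0,-0.2],"roll":0},
  {"hand":0,"delta_pos":[0,0,0],"roll":0},
  {"hand":0,"delta_pos":[0,0,0],"roll":0},
])

```text
time: 11.55
tcp_pos: [0.6289, -0.0782, 0.0056]
orientation: [[0.014, 1.0, 0.017], [1.0, -0.014, -0.002], [-0.002, 0.017, -1.0]]
wrist_force: [11.8, -4.8, 5.7]
gripper_width: 0.0174
grasp_force: 31.2
```

Emit:
arm_command([
  {"hand":0,"delta_pos":[-0.4,0,-0.12],"roll":0},
  {"hand":0,"delta_pos":[0,0,0],"roll":0},
  {"hand":0,"delta_pos":[0,0,0],"roll":0},
])

```text
time: 11.85
tcp_pos: [0.6254, -0.0782, 0.0042]
orientation: [[0.014, 1.0, 0.018], [1.0, -0.014, -0.002], [-0.002, 0.018, -1.0]]
wrist_force: [14.4, -4.5, 3.6]
gripper_width: 0.0169
grasp_force: 31.1
```

Run:
```python
from h import *
o=r.observe();print(o['tcp_pos'],o['wrist_force'])
p,d=r.read_camera('top')
a=np.load('top0.npz')['p']
w=np.vstack([cv2.resize(q[185:240,255:325,::-1],(420,300),interpolation=cv2.INTER_CUBIC) for q in (a,p)])
cv2.imwrite('pics/t2.png',w)
```

```text
[ 0.62535014 -0.07815359  0.00421569] [14.44466831 -4.4745562   3.62424184]
```

View pics/t2.png

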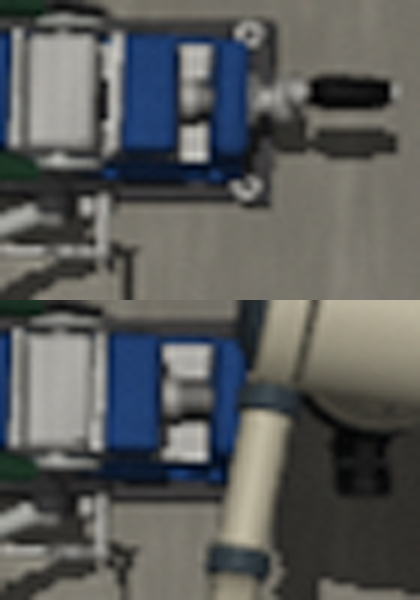

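The jaw has moved onto the hub: the gap at about (105,85) in the before view is closed in the after view. Tangential force rose steadily to about 15 N, so the vise is tight. Next I release, rise, and move over the kickstand.

Emit:
arm_command([
  {"hand":0.6,"delta_pos":[0,0,0],"roll":0},
  {"hand":0.6,"delta_pos":[0,0,0],"roll":0},
  {"hand":0.6,"delta_pos":[0,0,0],"roll":0},
  {"hand":0.6,"delta_pos":[0,0,0],"roll":0},
  {"hand":0.6,"delta_pos":[0,0,3.9],"roll":0},
  {"hand":0.6,"delta_pos":[0,0,3.9],"roll":0},
  {"hand":0.6,"delta_pos":[0,0,3.9],"roll":0},
  {"hand":0,"delta_pos":[0,0,3.9],"roll":0},
  {"hand":0,"delta_pos":[-3,0,3.9],"roll":0},
  {"hand":0,"delta_pos":[-4,1,0],"roll":0},
  {"hand":0,"delta_pos":[-4,2.0,0],"roll":0},
  {"hand":0,"delta_pos":[0,4,0],"roll":0},
  {"hand":0,"delta_pos":[0,4,0],"roll":0},
  {"hand":0,"delta_pos":[0,4,0],"roll":0},
  {"hand":0,"delta_pos":[0,4,0],"roll":0},
  {"hand":0,"delta_pos":[0,3.8,0],"roll":0},
  {"hand":0,"delta_pos":[0,0,0],"roll":0},
  {"hand":0,"delta_pos":[0,0,0],"roll":0},
])

```text
time: 13.7
tcp_pos: [0.5084, 0.1519, 0.1947]
orientation: [[0.011, 1.0, 0.001], [1.0, -0.011, 0.001], [0.001, 0.001, -1.0]]
wrist_force: [-0.4, -0.1, 0.2]
gripper_width: 0.0002
grasp_force: 0.0
```

Emit:
arm_command([
  {"hand":0,"delta_pos":[0.6,-0.2,-2],"roll":0},
  {"hand":0,"delta_pos":[0,0,-2],"roll":0},
  {"hand":0,"delta_pos":[0,0,-1],"roll":0},
  {"hand":0,"delta_pos":[0,0,-1],"roll":0},
  {"hand":0,"delta_pos":[0,0,-1],"roll":0},
  {"hand":0,"delta_pos":[0,0,0],"roll":0},
])

```text
time: 14.3
tcp_pos: [0.5139, 0.1482, 0.1236]
orientation: [[0.014, 1.0, -0.001], [1.0, -0.014, -0.0], [-0.0, -0.001, -1.0]]
wrist_force: [0.7, -0.4, -0.0]
gripper_width: 0.0002
grasp_force: 0.3
```

Emit:
arm_command([
  {"hand":0,"delta_pos":[0,0,-0.8],"roll":0},
  {"hand":0,"delta_pos":[0,0,-0.8],"roll":0},
  {"hand":0,"delta_pos":[0,0,-0.8],"roll":0},
  {"hand":0,"delta_pos":[0,0,0],"roll":0},
])

```text
time: 14.7
tcp_pos: [0.5134, 0.1484, 0.0987]
orientation: [[0.014, 1.0, -0.003], [1.0, -0.014, -0.001], [-0.001, -0.003, -1.0]]
wrist_force: [0.1, -0.2, 0.2]
gripper_width: -0.0004
grasp_force: 0.1
```

Run:
```python
from h import *
o=r.observe();print(o['tcp_pos'],o['wrist_force'])
p,d=r.read_camera('scene')
cv2.imwrite('pics/s4.png',cv2.resize(p[150:270,220:340,::-1],(600,600),interpolation=cv2.INTER_CUBIC))
```

```text
[0.51340085 0.14841444 0.0987277 ] [ 0.12058803 -0.2229415   0.24890657]
```

View pics/s4.png

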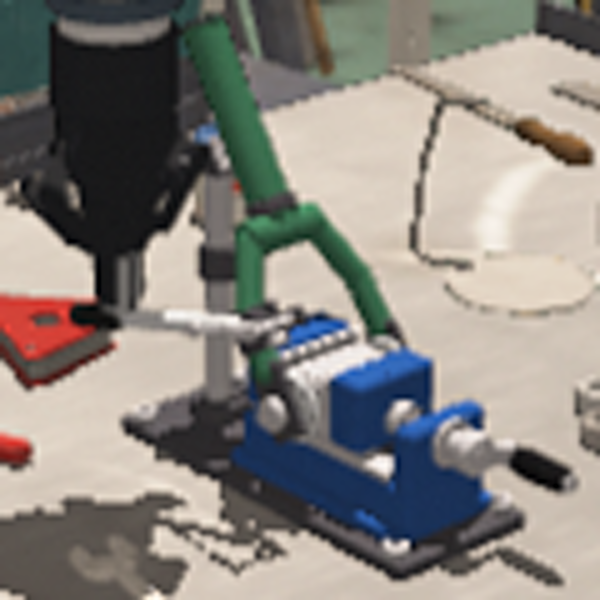

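The leg has gone from sloping up to nearly level ((95,315)–(240,320)), so it is being pressed. The knob is at the bottom right of the crank. I'll continue down.

Emit:
arm_command([
  {"hand":0,"delta_pos":[0,0,-0.8],"roll":0},
  {"hand":0,"delta_pos":[0,0,-0.8],"roll":0},
  {"hand":0,"delta_pos":[0,-0.1,-0.8],"roll":0},
  {"hand":0,"delta_pos":[0,-0.1,-0.8],"roll":0},
  {"hand":0,"delta_pos":[0,-0.1,-0.8],"roll":0},
  {"hand":0,"delta_pos":[0,-0.2,-0.8],"roll":0},
  {"hand":0,"delta_pos":[0,0,0],"roll":0},
])

```text
time: 15.45
tcp_pos: [0.5133, 0.1432, 0.0507]
orientation: [[0.014, 1.0, -0.003], [1.0, -0.014, -0.001], [-0.001, -0.003, -1.0]]
wrist_force: [0.4, 0.4, -0.3]
gripper_width: -0.0003
grasp_force: 0.0
```

Run:
```python
from h import *
o=r.observe();print(o['tcp_pos'],o['wrist_force'])
p,d=r.read_camera('scene')
cv2.imwrite('pics/s5.png',cv2.resize(p[150:270,220:340,::-1],(600,600),interpolation=cv2.INTER_CUBIC))
C=cloud('scene',d)
m=(C[...,0]>.49)&(C[...,0]<.55)&(C[...,2]>.02)&(C[...,1]>-.03)&(C[...,1]<.2)&(p.max(2)<70)
print(m.sum(),C[m].min(0),C[m].max(0))
```

```text
[0.51330687 0.14315936 0.05071357] [ 0.39126397  0.40580113 -0.2952038 ]
1037 [0.49000722 0.06090561 0.02167456] [0.5499992  0.17536538 0.45626391]
```

View pics/s5.png

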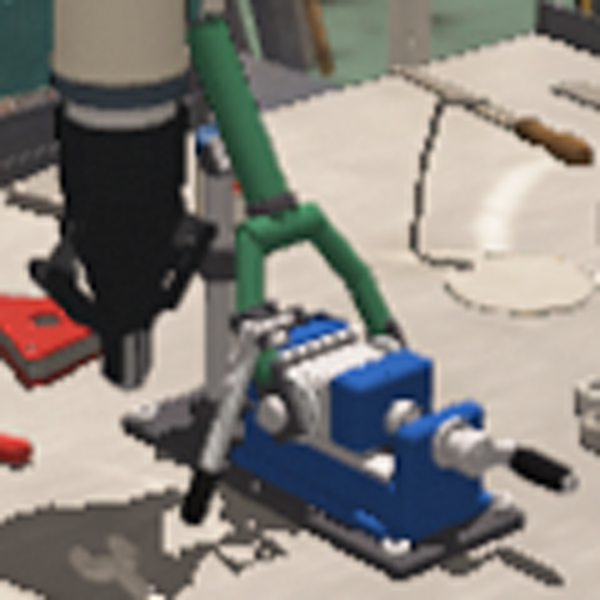

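The kickstand has snapped down, with its foot at crop (195,510). I'll check the angle.

Run:
```python
from h import *
O=np.array([.6198,.0675,0]);xv=np.array([1,-.025,0]);yv=np.array([.025,1,0])
p,d=r.read_camera('scene');C=cloud('scene',d);print('foot meas',C[251,259],C[246,261],p[251,259])
for ang in(1.2,1.6,2.0,2.3,2.45,2.63):
    e=np.radians(18)-ang
    y=.002+.103*np.cos(e);z=.126+.103*np.sin(e)
    P=O-.118*xv+y*yv+[0,0,z];print(ang,P.round(3),((proj('scene',[P])-[220,150])*5).round(0))
p,d=r.read_camera('top');C=cloud('top',d)
X,Y,Z=C[...,0],C[...,1],C[...,2]
g=(X>.58)&(X<.66)&(Y>.1)&(Y<.25)&(p[...,1]>p[...,0]*1.3)&(p[...,1]>p[...,2]*1.1)&(Z>.2)
print('tube',g.sum(),X[g].min(),X[g].max(),Y[g].min(),Y[g].max(),Z[g].max())
v,u=np.where(g&(Y>.17)&(Y<.185));print(X[v,u].min(),X[v,u].max(),Z[v,u].max())
```

```text
foot meas [0.53790708 0.1093116  0.00090519] [ 0.56743262  0.13374915 -0.001817  ] [224 211 197]
1.2 [0.503 0.138 0.046] [[120. 440.]]
1.6 [0.503 0.101 0.027] [[158. 489.]]
2.0 [0.502 0.061 0.024] [[203. 520.]]
2.3 [0.501 0.031 0.032] [[236. 526.]]
2.45 [0.5   0.017 0.039] [[251. 523.]]
2.63 [0.5   0.003 0.05 ] [[269. 515.]]
tube 204 0.61018612922391 0.6357125524686204 0.13948712819239853 0.20143237452184265 0.2815327940414931
0.61018612922391 0.6327190000681346 0.2712691092538694
```

The leg was still swinging in that frame. No more picture views are allowed, so I'll verify numerically.

```bash
cat >> h.py <<'E'
def foot():
    p,d=r.read_camera('scene');C=cloud('scene',d)
    m=(C[...,0]>.48)&(C[...,0]<.545)&(C[...,2]>.004)&(C[...,2]<.12)&(C[...,1]>-.09)&(C[...,1]<.11)
    m&=p.max(2)<70
    v,u=np.where(m)
    if len(v): print('foot dark',len(v),C[m].mean(0).round(4),C[m].min(0).round(4),C[m].max(0).round(4))
E
python3 - <<'E'
from h import *
foot()
o=r.observe();print(o['time'],o['tcp_pos'])
E
```

```text
foot dark 57 [0.5033 0.0131 0.0565] [0.4932 0.0024 0.043 ] [0.515  0.0267 0.0691]
15.65 [0.51452454 0.14371697 0.0531127 ]
```

Run:
```python
from h import *
for n in('top','scene'):
    a=np.load(n+'0.npz');C=cloud(n,a['d']);p=a['p'].astype(int);X,Y,Z=C[...,0],C[...,1],C[...,2]
    m=(X>.57)&(X<.68)&(Y>.14)&(Y<.23)&(Z>.1)
    gr=(p[...,1]>p[...,0]*1.25)&(p[...,1]>p[...,2]*1.1)
    k=m&~gr
    for q in C[k][np.argsort(-C[k][:,2])][::6][:22]: print(n,q.round(3))
```

```text
top [0.621 0.193 0.278]
top [0.622 0.199 0.273]
top [0.633 0.202 0.272]
top [0.622 0.186 0.271]
top [0.63  0.197 0.27 ]
top [0.633 0.205 0.269]
top [0.628 0.202 0.269]
top [0.61  0.2   0.268]
top [0.626 0.208 0.266]
top [0.628 0.2   0.265]
top [0.626 0.211 0.264]
top [0.637 0.19  0.26 ]
top [0.636 0.179 0.248]
top [0.635 0.16  0.219]
top [0.604 0.166 0.209]
top [0.645 0.164 0.207]
top [0.64  0.161 0.204]
top [0.643 0.159 0.203]
top [0.643 0.156 0.2  ]
top [0.602 0.159 0.198]
top [0.603 0.157 0.191]
top [0.616 0.188 0.153]
scene [0.621 0.183 0.28 ]
scene [0.609 0.188 0.275]
scene [0.611 0.199 0.269]
scene [0.629 0.161 0.232]
scene [0.6   0.165 0.209]
scene [0.604 0.164 0.206]
scene [0.601 0.152 0.2  ]
scene [0.6   0.155 0.196]
scene [0.61  0.175 0.191]
scene [0.609 0.179 0.187]
scene [0.612 0.183 0.182]
scene [0.611 0.177 0.178]
scene [0.618 0.181 0.175]
scene [0.616 0.183 0.171]
scene [0.616 0.183 0.168]
scene [0.625 0.174 0.165]
scene [0.612 0.173 0.162]
scene [0.623 0.177 0.158]
scene [0.613 0.17  0.156]
scene [0.616 0.178 0.153]
scene [0.612 0.174 0.148]
scene [0.628 0.178 0.146]
```

Emit:
arm_command([
  {"hand":0,"delta_pos":[-0.5,0,4],"roll":0},
  {"hand":0,"delta_pos":[0,0,4.5],"roll":0},
  {"hand":0,"delta_pos":[0,0,4.5],"roll":0},
  {"hand":0,"delta_pos":[0,0,4.5],"roll":0},
  {"hand":0.7,"delta_pos":[0,0,4.5],"roll":0},
  {"hand":0.7,"delta_pos":[2.8,1,0],"roll":-0.01},
  {"hand":0.7,"delta_pos":[2.8,1,0],"roll":-0.01},
  {"hand":0.7,"delta_pos":[2.8,1,0],"roll":0},
  {"hand":0.7,"delta_pos":[2.8,1,0],"roll":0},
  {"hand":0.7,"delta_pos":[0,0,0],"roll":0},
  {"hand":0.7,"delta_pos":[0,0,0],"roll":0},
  {"hand":0.7,"delta_pos":[0,0,0],"roll":0},
])

```text
time: 16.85
tcp_pos: [0.6206, 0.1835, 0.2737]
orientation: [[0.034, 0.999, 0.001], [0.999, -0.034, 0.0], [0.0, 0.001, -1.0]]
wrist_force: [-0.6, 0.5, 0.3]
gripper_width: 0.0598
grasp_force: 0.0
```

Emit:
arm_command([
  {"hand":0.7,"delta_pos":[0.2,0.1,-2],"roll":0},
  {"hand":0.7,"delta_pos":[0,0,-2],"roll":0},
  {"hand":0.7,"delta_pos":[0,0,-1.5],"roll":0},
  {"hand":0.7,"delta_pos":[0,0,-1.3],"roll":0},
  {"hand":0.7,"delta_pos":[0,0,0],"roll":0},
  {"hand":0,"delta_pos":[0,0,0],"roll":0},
  {"hand":0,"delta_pos":[0,0,0],"roll":0},
  {"hand":0,"delta_pos":[0,0,0],"roll":0},
  {"hand":0,"delta_pos":[0,0,0],"roll":0},
  {"hand":0,"delta_pos":[0,0,0],"roll":0},
], grip_force=30)

```text
time: 17.85
tcp_pos: [0.6223, 0.1848, 0.2066]
orientation: [[0.033, 0.999, -0.0], [0.999, -0.033, 0.0], [0.0, -0.0, -1.0]]
wrist_force: [-5.5, -1.4, 3.0]
gripper_width: 0.0269
grasp_force: 30.8
```

```bash
python3 -c "
import numpy as np
a=np.radians(np.linspace(33.3,0,17));print(np.c_[np.diff(21.35*np.sin(a)),np.diff(21.35*np.cos(a))].round(2).tolist())"
```

```text
[[-0.66, 0.41], [-0.67, 0.39], [-0.68, 0.37], [-0.7, 0.34], [-0.71, 0.31], [-0.72, 0.29], [-0.73, 0.26], [-0.74, 0.24], [-0.75, 0.21], [-0.75, 0.18], [-0.76, 0.15], [-0.77, 0.13], [-0.77, 0.1], [-0.77, 0.07], [-0.77, 0.04], [-0.78, 0.01]]
```

Emit:
arm_command([
  {"hand":0,"delta_pos":[-0.1,0,0],"roll":0},
  {"hand":0,"delta_pos":[-0.02,-0.66,0.41],"roll":0},
  {"hand":0,"delta_pos":[-0.02,-0.67,0.39],"roll":0},
  {"hand":0,"delta_pos":[-0.02,-0.68,0.37],"roll":0},
  {"hand":0,"delta_pos":[-0.02,-0.7,0.34],"roll":0},
])

```text
time: 18.35
tcp_pos: [0.6216, 0.1573, 0.2205]
orientation: [[0.034, 0.999, 0.001], [0.999, -0.034, 0.001], [0.001, 0.001, -1.0]]
wrist_force: [-0.5, 3.6, 1.8]
gripper_width: 0.0271
grasp_force: 31.7
```

Emit:
arm_command([
  {"hand":0,"delta_pos":[-0.02,-0.71,0.31],"roll":0},
  {"hand":0,"delta_pos":[-0.02,-0.72,0.29],"roll":0},
  {"hand":0,"delta_pos":[-0.02,-0.73,0.26],"roll":0},
  {"hand":0,"delta_pos":[-0.02,-0.74,0.24],"roll":0},
  {"hand":0,"delta_pos":[-0.02,-0.75,0.21],"roll":0},
  {"hand":0,"delta_pos":[-0.02,-0.75,0.18],"roll":0},
])

```text
time: 18.95
tcp_pos: [0.6202, 0.1125, 0.2341]
orientation: [[0.034, 0.999, -0.001], [0.999, -0.034, -0.001], [-0.001, -0.001, -1.0]]
wrist_force: [1.6, 2.7, -0.4]
gripper_width: 0.027
grasp_force: 33.3
```

Emit:
arm_command([
  {"hand":0,"delta_pos":[-0.02,-0.76,0.15],"roll":0},
  {"hand":0,"delta_pos":[-0.02,-0.77,0.13],"roll":0},
  {"hand":0,"delta_pos":[-0.02,-0.77,0.1],"roll":0},
  {"hand":0,"delta_pos":[-0.02,-0.77,0.07],"roll":0},
  {"hand":0,"delta_pos":[-0.02,-0.77,0.04],"roll":0},
  {"hand":0,"delta_pos":[-0.01,-0.6,0.01],"roll":0},
  {"hand":0,"delta_pos":[0,0,0],"roll":0},
  {"hand":0,"delta_pos":[0,0,0],"roll":0},
  {"hand":0,"delta_pos":[0,0,0],"roll":0},
])

```text
time: 19.85
tcp_pos: [0.6189, 0.0691, 0.2389]
orientation: [[0.034, 0.999, -0.001], [0.999, -0.034, -0.001], [-0.001, -0.001, -1.0]]
wrist_force: [0.5, -0.2, -7.3]
gripper_width: 0.0272
grasp_force: 32.9
```

Run:
```python
from h import *
foot()
o=r.observe();print(o['time'],o['tcp_pos'],o['wrist_force'],o['grasp_force'])
p,d=r.read_camera('scene');C=cloud('scene',d);p=p.astype(int)
gr=(p[...,1]>p[...,0]*1.25)&(p[...,1]>p[...,2]*1.1)&(abs(C[...,0]-.62)<.05)&(abs(C[...,1]-.0675)<.06)&(C[...,2]>.13)
for z in np.arange(.13,.3,.012):
    m=gr&(C[...,2]>=z)&(C[...,2]<z+.012)
    if m.sum()>2:print(round(z,3),m.sum(),C[m].mean(0).round(4),C[m].min(0).round(4)[:2],C[m].max(0).round(4)[:2])
```

```text
foot dark 61 [0.5038 0.0193 0.0316] [0.4942 0.0141 0.0144] [0.5157 0.0294 0.0462]
19.9 [0.61890301 0.06912924 0.23891249] [ 1.77929447  0.2118053  -8.05882768] 32.85923659801483
0.13 24 [0.6239 0.0644 0.1368] [0.5702 0.0589] [0.6638 0.0736]
0.142 41 [0.6092 0.0666 0.1483] [0.5711 0.0597] [0.6584 0.0769]
0.154 32 [0.6049 0.0666 0.16  ] [0.5759 0.0598] [0.6528 0.0744]
0.166 72 [0.6062 0.0637 0.1722] [0.5747 0.0553] [0.6451 0.0837]
0.178 35 [0.6099 0.0647 0.1807] [0.59   0.0564] [0.6422 0.0763]
0.19 31 [0.6111 0.0658 0.1967] [0.6027 0.0576] [0.6268 0.0799]
0.202 34 [0.6103 0.0666 0.2077] [0.6031 0.0564] [0.6238 0.0805]
0.214 38 [0.6115 0.0669 0.2198] [0.6026 0.0563] [0.6234 0.081 ]
0.226 35 [0.6107 0.0675 0.2322] [0.6028 0.0585] [0.6236 0.0829]
0.238 34 [0.6104 0.0671 0.244 ] [0.6031 0.0574] [0.619  0.0835]
0.25 37 [0.6107 0.0672 0.256 ] [0.6016 0.0596] [0.6237 0.0814]
0.262 18 [0.6167 0.0635 0.2682] [0.6083 0.0579] [0.6306 0.0678]
0.274 20 [0.619  0.0642 0.2794] [0.6095 0.0585] [0.6339 0.0713]
0.286 21 [0.6189 0.0643 0.2918] [0.6088 0.0603] [0.6351 0.0729]
0.298 16 [0.6162 0.0645 0.3031] [0.6025 0.0601] [0.6352 0.0731]
```

Emit:
arm_command([
  {"hand":0,"delta_pos":[0,-0.1,-0.05],"roll":0},
  {"hand":0,"delta_pos":[0,-0.1,-0.03],"roll":0},
  {"hand":0,"delta_pos":[0,0,0],"roll":0},
  {"hand":0,"delta_pos":[0,0,0],"roll":0},
  {"hand":0,"delta_pos":[0,0,0],"roll":0},
  {"hand":0,"delta_pos":[0,0,0],"roll":0},
])

```text
time: 20.55
tcp_pos: [0.619, 0.0673, 0.239]
orientation: [[0.034, 0.999, -0.0], [0.999, -0.034, 0.0], [0.0, -0.0, -1.0]]
wrist_force: [-0.9, 1.7, -6.6]
gripper_width: 0.0277
grasp_force: 33.0
```

Run:
```python
from h import *
foot()
o=r.observe();print(o['time'],o['tcp_pos'],o['wrist_force'],o['grasp_force'],o['joint_vel'].round(4))
S=[]
for n in range(4):
    p,d=r.read_camera('scene');C=cloud('scene',d);p=p.astype(int)
    gr=(p[...,1]>p[...,0]*1.25)&(p[...,1]>p[...,2]*1.1)&(abs(C[...,0]-.61)<.03)&(abs(C[...,1]-.0675)<.04)&(C[...,2]>.19)&(C[...,2]<.262)
    P=C[gr];c,s,Vt=np.linalg.svd(P-P.mean(0));print(len(P),Vt[0]/Vt[0][2]); 
    # cylinder-axis fit
    from scipy.optimize import least_squares
    f=lambda q:np.hypot(P[:,0]-q[0]-q[1]*(P[:,2]-.22),P[:,1]-q[2]-q[3]*(P[:,2]-.22))-.014
    print(least_squares(f,[.62,0,.067,0],loss='soft_l1',f_scale=.002).x.round(4))
```

```text
foot dark 63 [0.5035 0.0198 0.0312] [0.4942 0.0137 0.0146] [0.519  0.0313 0.0465]
20.6 [0.61900008 0.06728419 0.23897181] [-0.99497386  2.09028005 -5.23972589] 33.02370071411133 [-0.0008 -0.0017 -0.0009 -0.0025 -0.0003 -0.    ]
195 [0.00643641 0.06735125 1.        ]
[0.6191 0.0261 0.0727 0.015 ]
197 [-0.00483488  0.04648137  1.        ]
[ 0.6193 -0.0131  0.0726  0.0389]
196 [-0.01163224  0.05024185  1.        ]
[ 0.619  -0.0136  0.0726  0.0303]
196 [-0.00781947  0.0312195   1.        ]
[ 0.6191 -0.021   0.0725  0.0241]
```

Run:
```python
from h import *
p,d=r.read_camera('scene');p=p.astype(int)
a,b=proj('scene',[[.62,.068,.195],[.62,.068,.262]]);print(a,b)
K=[];rows=[]
for v in range(int(b[1])+1,int(a[1])):
    s=p[v,int(a[0])-22:int(a[0])+22];g=(s[:,1]-np.maximum(s[:,0],s[:,2]))
    w=np.where(g>8)[0]
    if len(w)<4: continue
    # subpixel edges at half level
    l=w[0];rr=w[-1];K.append((int(a[0])-22+(l+rr)/2,l,rr));rows.append(v)
K=np.array(K);c=np.polyfit(rows,K[:,0],1);print(len(rows),K[::4],'slope',c[0],'L',np.polyfit(rows,K[:,1],1)[0],'R',np.polyfit(rows,K[:,2],1)[0])
for L in(-.08,-.04,-.02,0,.02,.04,.08,.12):
    q=proj('scene',[[.62,.068+L*(z-.068),z] for z in(.195,.262)]);e=q[1]-q[0];print(L,e[0]/e[1])
```

```text
[288.87838984 188.35824852] [289.24816684 166.56843442]
21 [[287.  17.  25.]
 [287.  17.  25.]
 [287.  17.  25.]
 [287.  17.  25.]
 [287.  17.  25.]
 [287.  17.  25.]] slope 1.7988431767502643e-15 L 1.4012190951439734e-16 R -3.715128118039132e-16
-0.08 -0.08096841393267097
-0.04 -0.04851268037209159
-0.02 -0.03262970004831717
0 -0.016970176921866604
0.02 -0.0015294299897679127
0.04 0.013697091924511915
0.08 0.0435250429088047
0.12 0.07254765425057283
```

Emit:
arm_command([
  {"hand":0,"delta_pos":[0,-0.15,0],"roll":0},
  {"hand":0,"delta_pos":[0,0,0],"roll":0},
  {"hand":0,"delta_pos":[0,0,0],"roll":0},
  {"hand":0,"delta_pos":[0,0,0],"roll":0},
  {"hand":0,"delta_pos":[0,0,0],"roll":0},
  {"hand":0,"delta_pos":[0,0,0],"roll":0},
])

```text
time: 21.45
tcp_pos: [0.6191, 0.0656, 0.2389]
orientation: [[0.034, 0.999, 0.0], [0.999, -0.034, -0.0], [-0.0, 0.0, -1.0]]
wrist_force: [-2.0, 2.1, -3.9]
gripper_width: 0.0273
grasp_force: 33.2
```

Run:
```python
from h import *
foot()
o=r.observe();print(o['tcp_pos'],o['wrist_force'],o['grasp_force'])
print(r.hand_in())
```

```text
foot dark 63 [0.5034 0.0201 0.0306] [0.4933 0.0129 0.014 ] [0.5202 0.0286 0.0457]
[0.61908896 0.06560845 0.23895201] [-2.68144366  0.63357981 -3.62802769] 33.174195885658264
the job is handed in; nothing more can be done
None
```

I handed the job in at about 21.5 s with the vise wound tight (about 15 N at the knob), the kickstand snapped down with its foot clear of the bench, and the frame held by its tube at 33 N, estimated within 0.03 rad of upright; no verdict came back, and jaw force and frame lean are my estimates from knob force and camera.

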